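# Zero a lens stage, set it six clicks up and clamp it

## Robot

A 6-joint arm with a two-finger parallel gripper is mounted at the origin on the work surface. World frame = base frame: x ahead of the robot, y to its left, z up, the work surface at z = 0. Lengths are in mm, angles in rad, forces in N, time in s.
With the tool pointing down it reaches from about 350 to 800 mm from the base axis. Payload 7.3 kg.
Tool frame: the origin (TCP) lies midway between the tips of the shut fingers; the grasp point (between the pads) lies 19 mm behind it; x points along the fingers, z is the direction in which the jaws open and shut, and the axes are right-handed (so a half turn about x gives the same grasp; the last joint's range is limited). The gripper opens to 85 mm and grips with 20 to 120 N. Pads are 22 mm wide; open, the fingers measure 114 mm over their backs; the gripper's body (76 mm by 85 mm) begins 54 mm behind the grasp point. The pads swing forward as they close: fully open they stand 13 mm farther back than shut.
Start: joints at [0.99, 0.342, 1.524, -0, 1.275, -0.146], TCP at [221.134, 476.177, 231.322] pointing down, gripper open.
Joint ranges: [-2.53, 2.53], [-0.77, 2.02], [0.04, 2.7], [-1, 4.14], [0.28, 2.66], [-3.11, 3.11]. Speed limits (rad/s): [2.57, 2.57, 3.14, 3.14, 3.14, 3.14].

## Interface

Orientations are given as a 3x3 rotation matrix whose columns are the frame's x, y, z axes.
In Python, from station import monitor, capture, job_done gives the robot as it stands.
- The arm moves only by the tool jog_arm, never from a script. Its argument "steps" is a list of rows, each an object of numbers: "wx", "wy", "wz": the turn, a rotation vector about the tool's x, y, z in rad; "dx", "dy", "dz": the shift along the tool's x, y, z in m; "gripper": the opening, from 0 (shut) to 1 (fully open). In form: [{"wx": .., "wy": .., "wz": .., "dx": .., "dy": .., "dz": .., "gripper": ..}, ...]. A call has 1 to 5 rows; each row shifts and turns the pose as measured when the row begins, along the tool's axes as they then stand; what a row does not reach is not made up. A row lasts 1/8 s, in which the tool goes at most 62.5 mm and 10.7 degrees, less where a joint would pass 70% of its speed; a pose out of reach is approached as far as the arm can. A call is refused whole if a number of a shift passes 0.0625 or a number of a turn 0.188, either way. A call with a gripper value outside its range is refused whole. The fingers move at their own pace and stop on an object; "force" is the grip in N (left out, the last holds). Time passes only in rows, so rows that do not move let the fingers close. It gives the time, the measured TCP pose, the force and the opening at its end, in the units of the state.
- monitor.read_state(): the state, without advancing time (a new reading comes with each control period).
- capture(name): name is "scene" or "top"; returns a dict with "image" (480x640x3 uint8, red, green, blue), "camera_matrix" (3x3 intrinsics, pixels), "world_to_cam" (4x4, takes a point from world to camera coordinates). Camera axes: x right, y up, looking along -z (the intrinsics and any distortion apply to the point x, -y, -z); pixel columns grow to the right and rows downward; lengths in mm; the calibration is good to about 2 mm. A picture is of the moment at which its call begins. There is no depth.
- job_done(): hands the job in, once; it reports no verdict.
The state is a dict: "clock": time; "joint_positions": joint angles; "qd": joint speeds; "effort": joint torques, N m; "eef_pos": TCP position; "tool_rot": TCP orientation; "wrist_force": force on the tool from outside, world axes, zero at the start; "torque": the same for the moment, N m; "finger_gap": opening from 0.0 (shut) to 1.0 (fully open).
Only numpy, scipy, OpenCV 4.12 (cv2) and the standard library are available. Lean on these libraries where they do the work, as an engineer would, in place of code of your own. Each camera call takes 0.05 s, during which the arm holds its last target. There are 200 camera calls.

## Task

On the stage with the blue knob, wind the knob anticlockwise to its bottom stop without straining the stop, then turn it back clockwise exactly 6 clicks, counted by feel, and let it rest. Then swing that stage's blue lever all the way round to clamp it, let go, and leave the red stage and everything else on the table undisturbed.

Things in the scene. Friction and masses are not known exactly. Their poses are not given: they have to be found in the camera images.
- blue_stage: the lens stage to set (blue band and top on its knob, blue lever ball and lens rim): black base plate 110 x 90 x 12 mm bolted down, black column with a 56 mm square top 132 mm above the table, bright knurled knob above it. Origin: centre of the plate's underside, straight below the knob's axis; z up; the lens looks to -x; the clamp lever is on the +y side
- blue_knob_grip (a point): the height to grip on the blue stage's upright knob axis, 172 mm above the table (axes as blue_stage; does not turn with the knob). The knob is a round knurled cylinder 36 mm across, from 152 to 188 mm above the table, on a neck 16 mm across and 20 mm long. It turns in place about the vertical. Clockwise seen from above raises the lens carriage, anticlockwise lowers it
- blue_knob_top (a point): centre of the blue knob's top. The clicks: from a rest the resisting torque swells to about 0.2 N m (plus 0.02 N m of drag), reverses half-way and then pulls the knob on into the next rest. Clicks are even, 20 to 30 degrees each; released, the knob falls into the nearest rest. It has 12 clicks in all and starts 2 to 4 clicks above the bottom stop
- lens_carriage: the carriage with the blue-rimmed lens (42 mm across) on the -x side of the blue column. Its origin is on the knob's axis, 60 mm above the table at the bottom stop; each click raises it 0.5 mm. The bottom stop is also a rest of the knob; past it a springy stop resists with about 3 N m per rad on top of the click's torque, and is strained 0.25 rad past it (about 0.7 N m)
- blue_lever (a joint): the blue stage's clamp lever, rad: 0 = loose, arm pointing to the stage's +y; 1.2 = end of travel, clamped; more than 1.0 counts as clamped. It swings level, clockwise seen from above (its ball goes towards the stage's +x), stays where it is left, and takes about 1 N at the ball. Pivot at x 10, y 40 mm in the stage frame
- blue_lever_ball (a point): centre of the blue ball, 18 mm across, on the end of the clamp lever, 62 mm from its pivot axis and 118 mm above the table
- red_stage: a neighbouring stage of the same shape and size with red marks; it is aligned already. Origin and axes as for the blue stage, its lever lies on its +y side
- red_knob (a joint): angle of the red stage's knob, rad, 0 at the start, clockwise from above positive
- lens_post: post-mounted lens, black round foot 56 mm across, black ring with clear glass, 137 mm tall; origin under its foot (to be left alone)
- filter_post: the same with an orange filter, 137 mm tall; origin under its foot (to be left alone)
- mirror_post: post-mounted square mirror mount, foot 56 mm across, 138 mm tall; origin under its foot (to be left alone)
- lens_case: flat black plastic case 75 x 55 x 28 mm; origin at the centre of its underside (to be left alone)
- screwdriver: orange-handled screwdriver 170 mm long lying on the table; origin under its middle (to be left alone)
- solvent_bottle: white bottle with a blue cap, 54 mm across, 110 mm tall; origin at the centre of its underside (to be left alone)
- sample_jar: amber jar with a black lid, 56 mm across, 60 mm tall; origin at the centre of its underside (to be left alone)
Things that resemble listed ones, but are neither listed nor needed, are in the scene too. Leave any pink, purple or turquoise look-alike of the blue_stage alone.

How it is judged (in metres and radians):
On the way, in this order (a step that is already met when the one before it is completed fails the run):
1. the blue knob is wound back to its bottom stop (z of lens_carriage in the frame of blue_stage below 0.06015 m), for 0.1 s.
2. the blue knob rests exactly 6 clicks up from the stop, the lever still loose (z of lens_carriage in the frame of blue_stage between 0.06285 and 0.06315 m and value of joint blue_lever below 0.6 rad), for 0.5 s.
3. the lever is swung to clamped (value of joint blue_lever above 1 rad and z of lens_carriage in the frame of blue_stage between 0.06285 and 0.06315 m), for 0.2 s.
At the end, for the whole second after the job is handed in: The lens carriage stands 6 clicks (3.0 mm, within 0.3 of a click) above its bottom stop and is at rest, and the blue stage's lever is past 1.0 rad (clamped) (all of step 3 and linear speed of lens_carriage below 0.01 m/s); the robot touches nothing.
It fails at once if the bottom stop is strained: knob forced more than 0.25 rad past it (about 0.7 N m) (z of lens_carriage in the frame of blue_stage below 0.0597 m).
It fails at once if the red stage's knob is turned (value of joint red_knob above 0.15 rad or value of joint red_knob below -0.15 rad).
It fails at once if a bystander is knocked or shifted by more than 25 mm (distance of any of lens_post, filter_post, mirror_post, lens_case, screwdriver, solvent_bottle, sample_jar from where it was at the start of the episode above 0.025 m).
It also fails if it takes over 72 s, if anything falls off the work surface, if the arm or the gripper's body presses on something with over 40 N, if the wrist force passes 120 N, or if a joint passes its speed limit or range.

## Working session

There is one attempt and no reset: what is moved stays moved. The work goes in short steps, Python scripts to look and compute and a tool call to move; the robot and the scene stay as the last step left them, time stands still between calls to the robot, and variables do not carry over. Pictures are saved under pics/ and viewed, on a budget of 10 in all, crops included, one or two more only if the job needs it, and the job is handed in when it is done.

Besides the shell and the picture viewer there is one more tool, called after ">>>" as name([rows], argument=value, ...), one row to a line, values as JSON. jog_arm: Moves the arm, as the interface text tells. Its arguments: {"type":"object","properties":{"steps":{"type":"array","items":{"type":"object","properties":{"wx":{"type":"number"},"wy":{"type":"number"},"wz":{"type":"number"},"dx":{"type":"number"},"dy":{"type":"number"},"dz":{"type":"number"},"gripper":{"type":"number"}}}},"force":{"type":"number"}},"required":["steps"]}

```bash
mkdir -p pics; ls
cat > h.py <<'E'
import numpy as np, cv2
from station import monitor, capture, job_done
def ray(c,u,v,z):
    K=np.array(c["camera_matrix"]);T=np.array(c["world_to_cam"])
    d=np.linalg.inv(K)@[u,v,1]; d=np.array([d[0],-d[1],-d[2]])
    R=T[:3,:3];o=-R.T@T[:3,3];d=R.T@d
    return o+d*(z-o[2])/d[2]
def proj(c,p):
    K=np.array(c["camera_matrix"]);T=np.array(c["world_to_cam"])
    q=T[:3,:3]@np.array(p)+T[:3,3]; q=K@[q[0],-q[1],-q[2]]; return q[:2]/q[2]
E
python3 - <<'E'
from h import *
for n in("scene","top"):
    c=capture(n); cv2.imwrite(f"pics/{n}0.png",c["image"][:,:,::-1]); np.save(f"{n}0.npy",c,allow_pickle=True)
    print(n,{k:v for k,v in c.items() if k!="image"})
print(monitor.read_state())
E
```

```text
pics
scene {'camera_matrix': array([[589.40380977,   0.        , 319.25228771],
       [  0.        , 589.40380977, 245.04189183],
       [  0.        ,   0.        ,   1.        ]]), 'world_to_cam': array([[-7.01636394e-01,  7.12519674e-01, -4.69953069e-03,
         3.62527086e+02],
       [-6.12886062e-01, -6.00134370e-01,  5.14013047e-01,
         2.43690202e+02],
       [ 3.63424059e-01,  3.63530538e-01,  8.57769492e-01,
        -1.69000709e+03],
       [ 0.00000000e+00,  0.00000000e+00,  0.00000000e+00,
         1.00000000e+00]])}
top {'camera_matrix': array([[494.55579643,   0.        , 309.33744455],
       [  0.        , 494.55579643, 247.48187081],
       [  0.        ,   0.        ,   1.        ]]), 'world_to_cam': array([[-1.34480378e-02, -9.99865149e-01, -9.42517908e-03,
         1.84061972e+01],
       [ 9.91597099e-01, -1.45485464e-02,  1.28543896e-01,
        -5.29986010e+02],
       [-1.28663684e-01, -7.61731706e-03,  9.91659031e-01,
        -1.49001517e+03],
       [ 0.00000000e+00,  0.00000000e+00,  0.00000000e+00,
         1.00000000e+00]])}
{'clock': 0.1, 'joint_positions': array([ 9.89996570e-01,  3.42618573e-01,  1.52488380e+00, -2.45342906e-05,
        1.27543183e+00, -1.45980672e-01]), 'qd': array([ 6.00734595e-05, -1.99713542e-03, -3.87691794e-03,  1.26294739e-03,
       -8.68675432e-05, -9.92519610e-04]), 'effort': array([ 1.54614267e-03, -4.34445763e+01, -2.46491826e+01, -2.17794873e-04,
        4.75245572e-03,  3.39530106e-05]), 'eef_pos': array([220.93706459, 475.86078304, 230.72651786]), 'tool_rot': array([[-7.16474586e-04, -9.06949220e-01,  4.21239360e-01],
       [-1.13444529e-03,  4.21239934e-01,  9.06948527e-01],
       [-9.99999100e-01,  1.71932565e-04, -1.33069197e-03]]), 'wrist_force': array([0.58079526, 0.59402577, 0.35574593]), 'torque': array([ 0.02363284, -0.00265317, -0.01227602]), 'finger_gap': 0.997698719303448}
```

View pics/scene0.png

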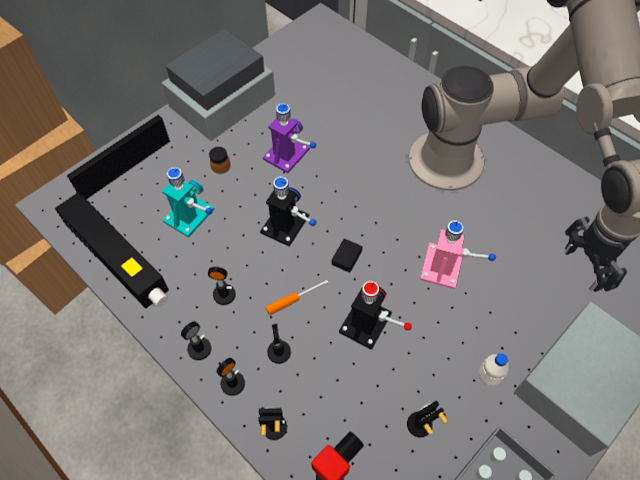

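View pics/top0.png

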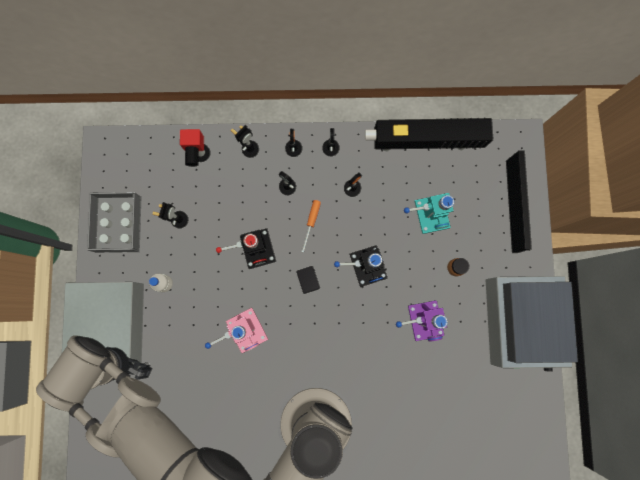

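Blue-knob candidates in the top view are black-bodied (375,260), pink (238,332), purple (441,322) and turquoise (447,201). The red stage is at (251,241). By the description, the target is the black-bodied stage at top (375,260), scene (281,184). Next I'll measure it and check the choice in a crop.

Run:
```python
from h import *
for n,box in(("top",(325,235,395,292)),("scene",(255,170,325,245))):
    c=np.load(f"{n}0.npy",allow_pickle=True).item(); im=c["image"]
    x0,y0,x1,y1=box; crop=im[y0:y1,x0:x1]
    hsv=cv2.cvtColor(crop,cv2.COLOR_RGB2HSV)
    m=cv2.inRange(hsv,(100,110,70),(125,255,255))
    k,l,s,ce=cv2.connectedComponentsWithStats(m)
    for i in range(1,k):
        if s[i,4]>8:
            u,v=ce[i]+[x0,y0]; print(n,s[i],u,v,"z188",ray(c,u,v,188).round(1),"z118",ray(c,u,v,118).round(1))
    cv2.imwrite(f"pics/{n}crop.png",cv2.resize(crop[:,:,::-1],None,fx=6,fy=6,interpolation=cv2.INTER_CUBIC))
a=cv2.imread("pics/topcrop.png");b=cv2.imread("pics/scenecrop.png")
h=max(a.shape[0],b.shape[0]);p=lambda i:cv2.copyMakeBorder(i,0,h-i.shape[0],0,0,cv2.BORDER_CONSTANT)
cv2.imwrite("pics/crop.png",cv2.resize(np.hstack([p(a),p(b)]),None,fx=.9,fy=.9))
```

```text
top [46 20  9 10 73] 375.05479452054794 259.4657534246575 z188 [ 474.3 -170.9  188. ] z118 [ 481.5 -179.7  118. ]
top [ 9 27  5  5 22] 336.27272727272725 263.95454545454544 z188 [463.4 -63.8 188. ] z118 [470.1 -67.1 118. ]
top [45 42 13  5 24] 376.375 279.125 z188 [ 420.1 -172.9  188. ] z118 [ 424.5 -181.8  118. ]
scene [20  8 11  9 85] 280.0 181.90588235294118 z188 [ 475.6 -171.8  188. ] z118 [ 442.2 -213.2  118. ]
scene [19 16 14  4 15] 280.73333333333335 188.26666666666665 z188 [ 487.4 -156.8  188. ] z118 [ 454.8 -197.3  118. ]
scene [34 18 11  9 28] 294.2142857142857 191.14285714285714 z188 [ 470.8 -127.7  188. ] z118 [ 437.1 -166.4  118. ]
scene [54 49  7  7 37] 312.1621621621622 221.97297297297297 z188 [503.  -35.2 188. ] z118 [471.3 -68.3 118. ]
```

View pics/crop.png

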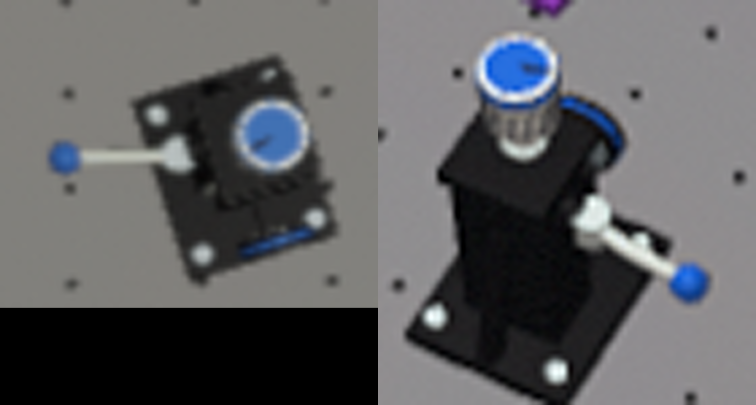

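The crop confirms it: a black base and column with a blue-topped knob (top crop 272,135), a blue lens rim below it, and a blue ball at (65,157). The knob axis is near (475,-171) and the ball near (470.7,-67.7). Stage yaw is about 18°, so the lever starts near 0.3 rad. Now I'll plan the approach.

```bash
cat >> h.py <<'E'
def ang(R): return np.arctan2(R[1,2],R[0,2])   # heading of tool z (jaw axis)
def plan(target,yaw,n):
    s=monitor.read_state();p=np.array(s["eef_pos"]);R=np.array(s["tool_rot"]);a=ang(R)
    print("t",s["clock"],"p",p.round(1),"yaw",a.round(3),"j",np.round(s["joint_positions"],2),"F",np.round(s["wrist_force"],1),"M",np.round(s["torque"],3),"gap",round(s["finger_gap"],3))
    d=(np.array(target)-p)/n/1000; w=-((yaw-a+np.pi)%(2*np.pi)-np.pi)/n
    for i in range(n):
        b=a-w*i; z=np.array([np.cos(b),np.sin(b)]);y=np.array([-z[1],z[0]])
        print(f"wx {w:.3f} dx {-d[2]:.4f} dy {d[:2]@y:.4f} dz {d[:2]@z:.4f}")
E
python3 -c "
from h import *
plan([475,-171.3,231],-0.35,12)"
```

```text
t 0.1 p [220.9 475.9 230.7] yaw 1.136 j [ 0.99  0.34  1.52 -0.    1.28 -0.15] F [0.6 0.6 0.4] M [ 0.024 -0.003 -0.012] gap 0.998
wx 0.124 dx -0.0000 dy -0.0419 dz -0.0400
wx 0.124 dx -0.0000 dy -0.0465 dz -0.0345
wx 0.124 dx -0.0000 dy -0.0504 dz -0.0285
wx 0.124 dx -0.0000 dy -0.0536 dz -0.0220
wx 0.124 dx -0.0000 dy -0.0559 dz -0.0153
wx 0.124 dx -0.0000 dy -0.0573 dz -0.0082
wx 0.124 dx -0.0000 dy -0.0579 dz -0.0011
wx 0.124 dx -0.0000 dy -0.0576 dz 0.0061
wx 0.124 dx -0.0000 dy -0.0564 dz 0.0131
wx 0.124 dx -0.0000 dy -0.0544 dz 0.0200
wx 0.124 dx -0.0000 dy -0.0515 dz 0.0266
wx 0.124 dx -0.0000 dy -0.0478 dz 0.0327
```

>>> jog_arm([
  {"wx":0.124,"dy":-0.042,"dz":-0.04,"gripper":1},
  {"wx":0.124,"dy":-0.0465,"dz":-0.0345},
  {"wx":0.124,"dy":-0.05,"dz":-0.0285},
  {"wx":0.124,"dy":-0.0535,"dz":-0.022},
  {"wx":0.124,"dy":-0.056,"dz":-0.015},
])

```text
schema error: expected keys wx, wy, wz, dx, dy, dz, gripper
```

>>> jog_arm([
  {"wx":0.124,"dy":-0.0575,"dz":-0.008},
  {"wx":0.124,"dy":-0.058,"dz":-0.001},
  {"wx":0.124,"dy":-0.0575,"dz":0.006},
  {"wx":0.124,"dy":-0.0565,"dz":0.013},
])

```text
schema error: expected keys wx, wy, wz, dx, dy, dz, gripper
```

```bash
python3 -c "
from h import *
plan([475,-171.3,231],-0.35,5)"
```

```text
t 0.1 p [220.9 475.9 230.7] yaw 1.136 j [ 0.99  0.34  1.52 -0.    1.28 -0.15] F [0.6 0.6 0.4] M [ 0.024 -0.003 -0.012] gap 0.998
wx 0.297 dx -0.0001 dy -0.1006 dz -0.0960
wx 0.297 dx -0.0001 dy -0.1243 dz -0.0623
wx 0.297 dx -0.0001 dy -0.1371 dz -0.0232
wx 0.297 dx -0.0001 dy -0.1379 dz 0.0180
wx 0.297 dx -0.0001 dy -0.1266 dz 0.0576
```

All keys are needed in every row.

>>> jog_arm([
  {"wx":0.124,"wy":0,"wz":0,"dx":0,"dy":-0.042,"dz":-0.04,"gripper":1},
  {"wx":0.124,"wy":0,"wz":0,"dx":0,"dy":-0.0465,"dz":-0.0345,"gripper":1},
  {"wx":0.124,"wy":0,"wz":0,"dx":0,"dy":-0.05,"dz":-0.0285,"gripper":1},
  {"wx":0.124,"wy":0,"wz":0,"dx":0,"dy":-0.0535,"dz":-0.022,"gripper":1},
  {"wx":0.124,"wy":0,"wz":0,"dx":0,"dy":-0.056,"dz":-0.015,"gripper":1},
])

```text
clock: 0.72
eef_pos: [326.0, 201.2, 229.0]
tool_rot: [[-0.002, -0.484, 0.875], [-0.003, 0.875, 0.484], [-1.0, -0.001, -0.003]]
wrist_force: [1.0, 0.4, -0.3]
finger_gap: 1.002
```

>>> jog_arm([
  {"wx":0.124,"wy":0,"wz":0,"dx":0,"dy":-0.0575,"dz":-0.008,"gripper":1},
  {"wx":0.124,"wy":0,"wz":0,"dx":0,"dy":-0.058,"dz":-0.001,"gripper":1},
  {"wx":0.124,"wy":0,"wz":0,"dx":0,"dy":-0.0575,"dz":0.006,"gripper":1},
  {"wx":0.124,"wy":0,"wz":0,"dx":0,"dy":-0.0565,"dz":0.013,"gripper":1},
])

```text
clock: 1.23
eef_pos: [407.8, -23.6, 229.3]
tool_rot: [[-0.001, 0.008, 1.0], [-0.002, 1.0, -0.008], [-1.0, -0.002, -0.001]]
wrist_force: [0.9, 0.9, -0.3]
finger_gap: 1.004
```

```bash
python3 -c "
from h import *
plan([475,-171.3,231],-0.35,5)"
```

```text
t 1.225 p [407.8 -23.6 229.3] yaw -0.008 j [-0.24  0.13  1.82 -0.    1.2  -0.24] F [ 0.9  0.9 -0.3] M [-0.054 -0.021  0.029] gap 1.004
wx 0.068 dx -0.0003 dy -0.0294 dz 0.0137
wx 0.068 dx -0.0003 dy -0.0284 dz 0.0157
wx 0.068 dx -0.0003 dy -0.0273 dz 0.0176
wx 0.068 dx -0.0003 dy -0.0260 dz 0.0194
wx 0.068 dx -0.0003 dy -0.0246 dz 0.0211
```

>>> jog_arm([
  {"wx":0.068,"wy":0,"wz":0,"dx":0,"dy":-0.0294,"dz":0.0137,"gripper":1},
  {"wx":0.068,"wy":0,"wz":0,"dx":0,"dy":-0.0284,"dz":0.0157,"gripper":1},
  {"wx":0.068,"wy":0,"wz":0,"dx":0,"dy":-0.0273,"dz":0.0176,"gripper":1},
  {"wx":0.068,"wy":0,"wz":0,"dx":0,"dy":-0.026,"dz":0.0194,"gripper":1},
  {"wx":0.068,"wy":0,"wz":0,"dx":0,"dy":-0.0246,"dz":0.0211,"gripper":1},
])

```text
clock: 1.85
eef_pos: [474.7, -179.0, 227.9]
tool_rot: [[-0.004, 0.357, 0.934], [-0.001, 0.934, -0.357], [-1.0, -0.002, -0.003]]
wrist_force: [-0.3, 0.1, 0.3]
finger_gap: 1.001
```

```bash
python3 -c "
from h import *
plan([475,-171.3,157],-0.35,4)"
```

```text
t 1.85 p [ 474.7 -179.   227.9] yaw -0.365 j [-0.51  0.31  1.57 -0.    1.26 -0.14] F [-0.3  0.1  0.3] M [ 0.061  0.018 -0.021] gap 1.001
wx -0.004 dx 0.0177 dy 0.0018 dz -0.0006
wx -0.004 dx 0.0177 dy 0.0018 dz -0.0006
wx -0.004 dx 0.0177 dy 0.0018 dz -0.0006
wx -0.004 dx 0.0177 dy 0.0018 dz -0.0006
```

>>> jog_arm([
  {"wx":0,"wy":0,"wz":0,"dx":0,"dy":0.0072,"dz":-0.0024,"gripper":1},
  {"wx":0,"wy":0,"wz":0,"dx":0,"dy":0,"dz":0,"gripper":1},
])

```text
clock: 2.1
eef_pos: [474.9, -172.5, 226.6]
tool_rot: [[-0.006, 0.36, 0.933], [0.001, 0.933, -0.36], [-1.0, -0.002, -0.006]]
wrist_force: [-0.4, 0.5, 0.2]
finger_gap: 1.0
```

```bash
python3 -c "
from h import *
plan([475,-171.3,151],-0.35,4)"
```

```text
t 2.1 p [ 474.9 -172.5  226.6] yaw -0.368 j [-0.5   0.31  1.58 -0.    1.25 -0.13] F [-0.4  0.5  0.2] M [ 0.02  -0.007  0.025] gap 1.0
wx -0.004 dx 0.0189 dy 0.0003 dz -0.0001
wx -0.004 dx 0.0189 dy 0.0003 dz -0.0001
wx -0.004 dx 0.0189 dy 0.0003 dz -0.0001
wx -0.004 dx 0.0189 dy 0.0003 dz -0.0001
```

>>> jog_arm([
  {"wx":0,"wy":-0.006,"wz":0,"dx":0.019,"dy":0.0003,"dz":0,"gripper":1},
  {"wx":0,"wy":0,"wz":0,"dx":0.019,"dy":0.0003,"dz":0,"gripper":1},
  {"wx":0,"wy":0,"wz":0,"dx":0.019,"dy":0.0003,"dz":0,"gripper":1},
  {"wx":0,"wy":0,"wz":0,"dx":0.018,"dy":0.0003,"dz":0,"gripper":1},
  {"wx":0,"wy":0,"wz":0,"dx":0,"dy":0,"dz":0,"gripper":1},
])

```text
clock: 2.72
eef_pos: [473.9, -167.1, 150.5]
tool_rot: [[-0.0, 0.352, 0.936], [-0.002, 0.936, -0.352], [-1.0, -0.001, 0.0]]
wrist_force: [-0.7, -0.5, 0.6]
finger_gap: 1.002
```

>>> jog_arm([
  {"wx":0,"wy":0,"wz":0,"dx":0,"dy":0,"dz":0,"gripper":0.3},
  {"wx":0,"wy":0,"wz":0,"dx":0,"dy":0,"dz":0,"gripper":0.3},
  {"wx":0,"wy":0,"wz":0,"dx":0,"dy":0,"dz":0,"gripper":0.3},
  {"wx":0,"wy":0,"wz":0,"dx":0,"dy":0,"dz":0,"gripper":0.3},
], force=40)

```text
clock: 3.22
eef_pos: [476.3, -167.4, 153.2]
tool_rot: [[0.007, 0.351, 0.936], [-0.005, 0.936, -0.351], [-1.0, -0.002, 0.008]]
wrist_force: [0.1, -0.7, -5.8]
finger_gap: 0.407
```

```bash
python3 -c "
from h import *
plan([475,-171.3,151],-0.35,1)"
```

```text
t 3.225 p [ 476.3 -167.4  153.2] yaw -0.358 j [-0.49  0.38  1.7  -0.    1.05 -0.13] F [ 0.1 -0.7 -5.8] M [0.071 0.314 0.032] gap 0.407
wx -0.008 dx 0.0022 dy -0.0041 dz 0.0002
```

The grip sits 4 mm off along the pads, so I'll open slightly, recentre and grip again.

>>> jog_arm([
  {"wx":0,"wy":0,"wz":0,"dx":0,"dy":0,"dz":0,"gripper":0.7},
  {"wx":0,"wy":0,"wz":0,"dx":0,"dy":-0.002,"dz":0,"gripper":0.7},
  {"wx":0,"wy":-0.004,"wz":0,"dx":0.002,"dy":-0.002,"dz":0,"gripper":0.7},
  {"wx":0,"wy":0,"wz":0,"dx":0,"dy":0,"dz":0,"gripper":0.7},
])

```text
clock: 3.72
eef_pos: [474.2, -171.4, 151.4]
tool_rot: [[0.01, 0.351, 0.936], [-0.006, 0.936, -0.351], [-1.0, -0.002, 0.011]]
wrist_force: [0.1, -0.8, 0.0]
finger_gap: 0.699
```

```bash
python3 -c "
from h import *
plan([475,-171.3,151],-0.35,1)"
```

```text
t 3.725 p [ 474.2 -171.4  151.4] yaw -0.359 j [-0.5   0.38  1.71 -0.    1.04 -0.14] F [ 0.1 -0.8  0. ] M [0.025 0.007 0.046] gap 0.699
wx -0.009 dx 0.0004 dy 0.0004 dz 0.0007
```

>>> jog_arm([
  {"wx":0,"wy":0.011,"wz":0,"dx":0,"dy":0,"dz":0,"gripper":0.7},
  {"wx":0,"wy":0,"wz":0,"dx":0,"dy":0,"dz":0,"gripper":0.3},
  {"wx":0,"wy":0,"wz":0,"dx":0,"dy":0,"dz":0,"gripper":0.3},
  {"wx":0,"wy":0,"wz":0,"dx":0,"dy":0,"dz":0,"gripper":0.3},
], force=50)

```text
clock: 4.22
eef_pos: [474.7, -171.6, 151.8]
tool_rot: [[0.0, 0.351, 0.936], [-0.002, 0.936, -0.351], [-1.0, -0.002, 0.001]]
wrist_force: [-0.6, -0.2, -0.3]
finger_gap: 0.408
```

```bash
python3 -c "
from h import *
plan([475,-171.3,151],-0.35,1)"
```

```text
t 4.225 p [ 474.7 -171.6  151.8] yaw -0.359 j [-0.5   0.39  1.7  -0.    1.06 -0.14] F [-0.6 -0.2 -0.3] M [-0.04   0.024  0.002] gap 0.408
wx -0.009 dx 0.0008 dy 0.0004 dz 0.0002
```

Clean, centred grip. I'll start anticlockwise; at least 0.70 rad is free.

```bash
cat > r.py <<'E'
from h import *
s=monitor.read_state();R=np.array(s["tool_rot"]);p=s["eef_pos"]
l="t %.2f yaw %.3f j6 %.2f Mz %.3f F %s p %s gap %.3f tilt %s"%(s["clock"],ang(R),s["joint_positions"][5],s["torque"][2],np.round(s["wrist_force"],1),np.round(p,1),s["finger_gap"],np.round([R[:,0]@[0,0,0],R[0,0],R[1,0]],3)[1:])
print(l);open("log.txt","a").write(l+"\n")
E
python3 r.py
```

```text
t 4.22 yaw -0.359 j6 -0.14 Mz 0.002 F [-0.6 -0.2 -0.3] p [ 474.7 -171.6  151.8] gap 0.408 tilt [ 0.    -0.002]
```

>>> jog_arm([
  {"wx":-0.1,"wy":0,"wz":0,"dx":0,"dy":0,"dz":0,"gripper":0.3},
])

```text
clock: 4.35
eef_pos: [474.8, -171.7, 151.8]
tool_rot: [[0.0, 0.254, 0.967], [-0.003, 0.967, -0.254], [-1.0, -0.002, 0.001]]
wrist_force: [1.1, 0.3, 0.2]
finger_gap: 0.409
```

```bash
python3 r.py
```

```text
t 4.35 yaw -0.257 j6 -0.24 Mz -0.242 F [1.1 0.3 0.2] p [ 474.8 -171.7  151.8] gap 0.409 tilt [ 0.    -0.003]
```

>>> jog_arm([
  {"wx":-0.1,"wy":0,"wz":0,"dx":0,"dy":0,"dz":0,"gripper":0.3},
])

```text
clock: 4.47
eef_pos: [475.0, -171.7, 151.8]
tool_rot: [[0.001, 0.153, 0.988], [-0.003, 0.988, -0.153], [-1.0, -0.002, 0.001]]
wrist_force: [0.9, -0.1, 0.2]
finger_gap: 0.406
```

```bash
python3 r.py
```

```text
t 4.47 yaw -0.154 j6 -0.34 Mz -0.085 F [ 0.9 -0.1  0.2] p [ 475.  -171.7  151.8] gap 0.406 tilt [ 0.001 -0.003]
```

>>> jog_arm([
  {"wx":-0.1,"wy":0,"wz":0,"dx":0,"dy":0,"dz":0,"gripper":0.3},
])

```text
clock: 4.6
eef_pos: [475.2, -171.7, 151.8]
tool_rot: [[0.001, 0.05, 0.999], [-0.003, 0.999, -0.05], [-1.0, -0.003, 0.001]]
wrist_force: [1.2, 0.1, 1.1]
finger_gap: 0.408
```

```bash
python3 r.py
```

```text
t 4.60 yaw -0.050 j6 -0.45 Mz 0.175 F [1.2 0.1 1.1] p [ 475.2 -171.7  151.8] gap 0.408 tilt [ 0.001 -0.003]
```

>>> jog_arm([
  {"wx":-0.1,"wy":0,"wz":0,"dx":0,"dy":0,"dz":0,"gripper":0.3},
])

```text
clock: 4.72
eef_pos: [475.3, -171.8, 151.8]
tool_rot: [[0.002, -0.053, 0.999], [-0.003, 0.999, 0.053], [-1.0, -0.003, 0.001]]
wrist_force: [0.8, -0.1, 0.4]
finger_gap: 0.411
```

```bash
python3 r.py
```

```text
t 4.72 yaw 0.053 j6 -0.55 Mz 0.032 F [ 0.8 -0.1  0.4] p [ 475.3 -171.8  151.8] gap 0.411 tilt [ 0.002 -0.003]
```

>>> jog_arm([
  {"wx":-0.1,"wy":0,"wz":0,"dx":0,"dy":0,"dz":0,"gripper":0.3},
])

```text
clock: 4.85
eef_pos: [475.5, -171.7, 151.8]
tool_rot: [[0.002, -0.156, 0.988], [-0.003, 0.988, 0.156], [-1.0, -0.003, 0.002]]
wrist_force: [1.3, -0.2, 0.6]
finger_gap: 0.409
```

```bash
python3 r.py
```

```text
t 4.85 yaw 0.156 j6 -0.65 Mz -0.238 F [ 1.3 -0.2  0.6] p [ 475.5 -171.7  151.8] gap 0.409 tilt [ 0.002 -0.003]
```

>>> jog_arm([
  {"wx":-0.1,"wy":0,"wz":0,"dx":0,"dy":0,"dz":0,"gripper":0.3},
])

```text
clock: 4.97
eef_pos: [475.7, -171.7, 151.8]
tool_rot: [[0.002, -0.256, 0.967], [-0.003, 0.967, 0.256], [-1.0, -0.003, 0.002]]
wrist_force: [1.3, 0.3, 1.0]
finger_gap: 0.408
```

```bash
python3 r.py
```

```text
t 4.97 yaw 0.259 j6 -0.76 Mz -0.080 F [1.3 0.3 1. ] p [ 475.7 -171.7  151.8] gap 0.408 tilt [ 0.002 -0.003]
```

Very clear signal: the click is about 0.41 rad, with rests at yaw -0.36, 0.055 and 0.47. A 0.1 rad step past a rest would read about -0.54 at the stop and about -0.24 at an ordinary click.

>>> jog_arm([
  {"wx":-0.1,"wy":0,"wz":0,"dx":0,"dy":0,"dz":0,"gripper":0.3},
  {"wx":-0.1,"wy":0,"wz":0,"dx":0,"dy":0,"dz":0,"gripper":0.3},
])

```text
clock: 5.22
eef_pos: [476.0, -171.6, 151.8]
tool_rot: [[0.003, -0.45, 0.893], [-0.003, 0.893, 0.45], [-1.0, -0.004, 0.001]]
wrist_force: [0.4, 0.2, 0.3]
finger_gap: 0.413
```

```bash
python3 r.py
```

```text
t 5.22 yaw 0.467 j6 -0.96 Mz 0.028 F [0.4 0.2 0.3] p [ 476.  -171.6  151.8] gap 0.413 tilt [ 0.003 -0.003]
```

>>> jog_arm([
  {"wx":-0.09,"wy":0,"wz":0,"dx":0,"dy":0,"dz":0,"gripper":0.3},
])

```text
clock: 5.35
eef_pos: [476.1, -171.5, 151.8]
tool_rot: [[0.003, -0.531, 0.847], [-0.003, 0.847, 0.531], [-1.0, -0.004, 0.001]]
wrist_force: [1.0, 0.3, 1.1]
finger_gap: 0.409
```

```bash
python3 r.py
```

```text
t 5.35 yaw 0.560 j6 -1.06 Mz -0.237 F [1.  0.3 1.1] p [ 476.1 -171.5  151.8] gap 0.409 tilt [ 0.003 -0.003]
```

That was an ordinary click, so I'll go on to the rest near 0.88 and probe again.

>>> jog_arm([
  {"wx":-0.1,"wy":0,"wz":0,"dx":0,"dy":0,"dz":0,"gripper":0.3},
  {"wx":-0.1,"wy":0,"wz":0,"dx":0,"dy":0,"dz":0,"gripper":0.3},
  {"wx":-0.1,"wy":0,"wz":0,"dx":0,"dy":0,"dz":0,"gripper":0.3},
])

```text
clock: 5.72
eef_pos: [476.6, -171.2, 151.8]
tool_rot: [[0.004, -0.764, 0.645], [-0.002, 0.645, 0.764], [-1.0, -0.005, 0.001]]
wrist_force: [1.1, -0.5, -0.2]
finger_gap: 0.408
```

```bash
python3 r.py
```

```text
t 5.72 yaw 0.870 j6 -1.37 Mz 0.046 F [ 1.1 -0.5 -0.2] p [ 476.6 -171.2  151.8] gap 0.408 tilt [ 0.004 -0.002]
```

>>> jog_arm([
  {"wx":-0.09,"wy":0,"wz":0,"dx":0,"dy":0,"dz":0,"gripper":0.3},
])

```text
clock: 5.85
eef_pos: [476.7, -171.0, 151.8]
tool_rot: [[0.005, -0.821, 0.571], [-0.002, 0.571, 0.821], [-1.0, -0.005, 0.001]]
wrist_force: [1.0, -0.3, 0.9]
finger_gap: 0.41
```

```bash
python3 r.py
```

```text
t 5.85 yaw 0.963 j6 -1.46 Mz -0.388 F [ 1.  -0.3  0.9] p [ 476.7 -171.   151.8] gap 0.410 tilt [ 0.005 -0.002]
```

>>> jog_arm([
  {"wx":-0.035,"wy":0,"wz":0,"dx":0,"dy":0,"dz":0,"gripper":0.3},
])

```text
clock: 5.98
eef_pos: [476.7, -171.0, 151.8]
tool_rot: [[0.005, -0.841, 0.541], [-0.002, 0.541, 0.841], [-1.0, -0.005, 0.001]]
wrist_force: [1.2, 0.5, 0.5]
finger_gap: 0.412
```

```bash
python3 r.py
```

```text
t 5.97 yaw 0.999 j6 -1.50 Mz -0.521 F [1.2 0.5 0.5] p [ 476.7 -171.   151.8] gap 0.412 tilt [ 0.005 -0.002]
```

The stop is confirmed: torque keeps rising (-0.52 N m) at about 0.11 rad past the rest at 0.88. Next I'll ease back to the stop's rest, then go clockwise, sampling the torque within the first click.

>>> jog_arm([
  {"wx":0.115,"wy":0,"wz":0,"dx":0,"dy":0,"dz":0,"gripper":0.3},
  {"wx":0,"wy":0,"wz":0,"dx":0,"dy":0,"dz":0,"gripper":0.3},
])

```text
clock: 6.22
eef_pos: [476.6, -171.2, 151.8]
tool_rot: [[0.004, -0.772, 0.635], [-0.002, 0.635, 0.772], [-1.0, -0.005, 0.001]]
wrist_force: [0.9, -0.4, -0.2]
finger_gap: 0.406
```

```bash
python3 r.py
```

```text
t 6.22 yaw 0.882 j6 -1.38 Mz 0.045 F [ 0.9 -0.4 -0.2] p [ 476.6 -171.2  151.8] gap 0.406 tilt [ 0.004 -0.002]
```

>>> jog_arm([
  {"wx":0.1,"wy":0,"wz":0,"dx":0,"dy":0,"dz":0,"gripper":0.3},
])

```text
clock: 6.35
eef_pos: [476.5, -171.3, 151.8]
tool_rot: [[0.004, -0.705, 0.709], [-0.003, 0.709, 0.705], [-1.0, -0.005, 0.001]]
wrist_force: [-0.9, -1.3, 0.3]
finger_gap: 0.409
```

```bash
python3 r.py
```

```text
t 6.35 yaw 0.783 j6 -1.28 Mz 0.276 F [-0.9 -1.3  0.3] p [ 476.5 -171.3  151.8] gap 0.409 tilt [ 0.004 -0.003]
```

>>> jog_arm([
  {"wx":0.1,"wy":0,"wz":0,"dx":0,"dy":0,"dz":0,"gripper":0.3},
])

```text
clock: 6.48
eef_pos: [476.4, -171.4, 151.8]
tool_rot: [[0.004, -0.631, 0.776], [-0.003, 0.776, 0.631], [-1.0, -0.005, 0.001]]
wrist_force: [0.4, -0.0, 2.0]
finger_gap: 0.406
```

```bash
python3 r.py
```

```text
t 6.47 yaw 0.683 j6 -1.18 Mz 0.025 F [ 0.4 -0.   2. ] p [ 476.4 -171.4  151.8] gap 0.406 tilt [ 0.004 -0.003]
```

>>> jog_arm([
  {"wx":0.1,"wy":0,"wz":0,"dx":0,"dy":0,"dz":0,"gripper":0.3},
])

```text
clock: 6.6
eef_pos: [476.2, -171.5, 151.8]
tool_rot: [[0.004, -0.55, 0.835], [-0.003, 0.835, 0.55], [-1.0, -0.005, 0.001]]
wrist_force: [-0.2, -0.5, 1.0]
finger_gap: 0.409
```

```bash
python3 r.py
```

```text
t 6.60 yaw 0.582 j6 -1.08 Mz -0.170 F [-0.2 -0.5  1. ] p [ 476.2 -171.5  151.8] gap 0.409 tilt [ 0.004 -0.003]
```

>>> jog_arm([
  {"wx":0.1,"wy":0,"wz":0,"dx":0,"dy":0,"dz":0,"gripper":0.3},
])

```text
clock: 6.72
eef_pos: [476.1, -171.6, 151.8]
tool_rot: [[0.003, -0.463, 0.887], [-0.003, 0.887, 0.463], [-1.0, -0.004, 0.001]]
wrist_force: [0.1, -0.9, 1.6]
finger_gap: 0.408
```

```bash
python3 r.py
```

```text
t 6.72 yaw 0.481 j6 -0.98 Mz 0.080 F [ 0.1 -0.9  1.6] p [ 476.1 -171.6  151.8] gap 0.408 tilt [ 0.003 -0.003]
```

Click 1 is done. Each following click gets a read at its torque peak and another at its rest.

>>> jog_arm([
  {"wx":0.11,"wy":0,"wz":0,"dx":0,"dy":0,"dz":0,"gripper":0.3},
])

```text
clock: 6.85
eef_pos: [475.9, -171.7, 151.8]
tool_rot: [[0.003, -0.362, 0.932], [-0.003, 0.932, 0.362], [-1.0, -0.004, 0.001]]
wrist_force: [0.4, -1.0, 0.7]
finger_gap: 0.411
```

```bash
python3 r.py
```

```text
t 6.85 yaw 0.370 j6 -0.87 Mz 0.194 F [ 0.4 -1.   0.7] p [ 475.9 -171.7  151.8] gap 0.411 tilt [ 0.003 -0.003]
```

>>> jog_arm([
  {"wx":0.1,"wy":0,"wz":0,"dx":0,"dy":0,"dz":0,"gripper":0.3},
  {"wx":0.1,"wy":0,"wz":0,"dx":0,"dy":0,"dz":0,"gripper":0.3},
  {"wx":0.1,"wy":0,"wz":0,"dx":0,"dy":0,"dz":0,"gripper":0.3},
])

```text
clock: 7.22
eef_pos: [475.4, -171.7, 151.8]
tool_rot: [[0.002, -0.068, 0.998], [-0.004, 0.998, 0.068], [-1.0, -0.004, 0.002]]
wrist_force: [-0.0, -1.1, 1.5]
finger_gap: 0.411
```

```bash
python3 r.py
```

```text
t 7.22 yaw 0.068 j6 -0.56 Mz 0.060 F [-0.  -1.1  1.5] p [ 475.4 -171.7  151.8] gap 0.411 tilt [ 0.002 -0.004]
```

>>> jog_arm([
  {"wx":0.11,"wy":0,"wz":0,"dx":0,"dy":0,"dz":0,"gripper":0.3},
])

```text
clock: 7.35
eef_pos: [475.2, -171.8, 151.8]
tool_rot: [[0.001, 0.042, 0.999], [-0.004, 0.999, -0.042], [-1.0, -0.004, 0.002]]
wrist_force: [-0.6, -0.3, 0.5]
finger_gap: 0.411
```

```bash
python3 r.py
```

```text
t 7.35 yaw -0.042 j6 -0.45 Mz 0.220 F [-0.6 -0.3  0.5] p [ 475.2 -171.8  151.8] gap 0.411 tilt [ 0.001 -0.004]
```

>>> jog_arm([
  {"wx":0.1,"wy":0,"wz":0,"dx":0,"dy":0,"dz":0,"gripper":0.3},
  {"wx":0.1,"wy":0,"wz":0,"dx":0,"dy":0,"dz":0,"gripper":0.3},
  {"wx":0.1,"wy":0,"wz":0,"dx":0,"dy":0,"dz":0,"gripper":0.3},
])

```text
clock: 7.72
eef_pos: [474.7, -171.6, 151.8]
tool_rot: [[0.0, 0.338, 0.941], [-0.004, 0.941, -0.338], [-1.0, -0.003, 0.002]]
wrist_force: [0.0, -0.7, 1.6]
finger_gap: 0.407
```

```bash
python3 r.py
```

```text
t 7.72 yaw -0.345 j6 -0.15 Mz -0.024 F [ 0.  -0.7  1.6] p [ 474.7 -171.6  151.8] gap 0.407 tilt [ 0.    -0.004]
```

The count is 3, and the knob is back at the starting grip yaw, which agrees. Three more to go.

>>> jog_arm([
  {"wx":0.11,"wy":0,"wz":0,"dx":0,"dy":0,"dz":0,"gripper":0.3},
])

```text
clock: 7.85
eef_pos: [474.5, -171.6, 151.8]
tool_rot: [[-0.0, 0.44, 0.898], [-0.004, 0.898, -0.44], [-1.0, -0.003, 0.001]]
wrist_force: [0.2, 0.1, 0.8]
finger_gap: 0.41
```

```bash
python3 r.py
```

```text
t 7.85 yaw -0.455 j6 -0.04 Mz 0.186 F [0.2 0.1 0.8] p [ 474.5 -171.6  151.8] gap 0.410 tilt [-0.    -0.004]
```

>>> jog_arm([
  {"wx":0.1,"wy":0,"wz":0,"dx":0,"dy":0,"dz":0,"gripper":0.3},
  {"wx":0.1,"wy":0,"wz":0,"dx":0,"dy":0,"dz":0,"gripper":0.3},
  {"wx":0.1,"wy":0,"wz":0,"dx":0,"dy":0,"dz":0,"gripper":0.3},
])

```text
clock: 8.22
eef_pos: [474.1, -171.3, 151.8]
tool_rot: [[-0.001, 0.687, 0.726], [-0.003, 0.726, -0.687], [-1.0, -0.003, 0.001]]
wrist_force: [-0.1, -0.2, 1.3]
finger_gap: 0.411
```

```bash
python3 r.py
```

```text
t 8.22 yaw -0.758 j6 0.26 Mz -0.048 F [-0.1 -0.2  1.3] p [ 474.1 -171.3  151.8] gap 0.411 tilt [-0.001 -0.003]
```

>>> jog_arm([
  {"wx":0.11,"wy":0,"wz":0,"dx":0,"dy":0,"dz":0,"gripper":0.3},
])

```text
clock: 8.35
eef_pos: [474.0, -171.2, 151.8]
tool_rot: [[-0.001, 0.763, 0.646], [-0.003, 0.646, -0.763], [-1.0, -0.003, 0.001]]
wrist_force: [0.1, 0.2, 1.7]
finger_gap: 0.41
```

```bash
python3 r.py
```

```text
t 8.35 yaw -0.868 j6 0.37 Mz 0.198 F [0.1 0.2 1.7] p [ 474.  -171.2  151.8] gap 0.410 tilt [-0.001 -0.003]
```

>>> jog_arm([
  {"wx":0.1,"wy":0,"wz":0,"dx":0,"dy":0,"dz":0,"gripper":0.3},
  {"wx":0.1,"wy":0,"wz":0,"dx":0,"dy":0,"dz":0,"gripper":0.3},
  {"wx":0.1,"wy":0,"wz":0,"dx":0,"dy":0,"dz":0,"gripper":0.3},
])

```text
clock: 8.72
eef_pos: [473.7, -170.7, 151.8]
tool_rot: [[-0.002, 0.921, 0.389], [-0.002, 0.389, -0.921], [-1.0, -0.003, 0.001]]
wrist_force: [0.4, -1.1, 0.6]
finger_gap: 0.411
```

```bash
python3 r.py
```

```text
t 8.72 yaw -1.171 j6 0.68 Mz -0.024 F [ 0.4 -1.1  0.6] p [ 473.7 -170.7  151.8] gap 0.411 tilt [-0.002 -0.002]
```

>>> jog_arm([
  {"wx":0.11,"wy":0,"wz":0,"dx":0,"dy":0,"dz":0,"gripper":0.3},
])

```text
clock: 8.85
eef_pos: [473.7, -170.6, 151.8]
tool_rot: [[-0.002, 0.958, 0.285], [-0.002, 0.285, -0.958], [-1.0, -0.002, 0.001]]
wrist_force: [0.9, 0.8, 0.5]
finger_gap: 0.408
```

```bash
python3 r.py
```

```text
t 8.85 yaw -1.282 j6 0.79 Mz 0.242 F [0.9 0.8 0.5] p [ 473.7 -170.6  151.8] gap 0.408 tilt [-0.002 -0.002]
```

>>> jog_arm([
  {"wx":0.1,"wy":0,"wz":0,"dx":0,"dy":0,"dz":0,"gripper":0.3},
  {"wx":0.1,"wy":0,"wz":0,"dx":0,"dy":0,"dz":0,"gripper":0.3},
])

```text
clock: 9.1
eef_pos: [473.6, -170.2, 151.8]
tool_rot: [[-0.002, 0.996, 0.088], [-0.001, 0.088, -0.996], [-1.0, -0.002, 0.001]]
wrist_force: [0.3, -0.3, 1.6]
finger_gap: 0.405
```

```bash
python3 r.py
```

```text
t 9.10 yaw -1.483 j6 0.99 Mz -0.173 F [ 0.3 -0.3  1.6] p [ 473.6 -170.2  151.8] gap 0.405 tilt [-0.002 -0.001]
```

>>> jog_arm([
  {"wx":0.113,"wy":0,"wz":0,"dx":0,"dy":0,"dz":0,"gripper":0.3},
  {"wx":0,"wy":0,"wz":0,"dx":0,"dy":0,"dz":0,"gripper":0.3},
])

```text
clock: 9.35
eef_pos: [473.6, -170.0, 151.8]
tool_rot: [[-0.002, 1.0, -0.024], [-0.001, -0.024, -1.0], [-1.0, -0.002, 0.001]]
wrist_force: [0.2, -1.4, 0.7]
finger_gap: 0.409
```

```bash
python3 r.py
```

```text
t 9.35 yaw -1.595 j6 1.10 Mz -0.088 F [ 0.2 -1.4  0.7] p [ 473.6 -170.   151.8] gap 0.409 tilt [-0.002 -0.001]
```

>>> jog_arm([
  {"wx":0,"wy":0,"wz":0,"dx":0,"dy":0,"dz":0,"gripper":0.9},
  {"wx":0,"wy":0,"wz":0,"dx":0,"dy":0,"dz":0,"gripper":0.9},
  {"wx":0,"wy":0,"wz":0,"dx":0,"dy":0,"dz":0,"gripper":0.9},
  {"wx":0,"wy":0,"wz":0,"dx":0,"dy":0,"dz":0,"gripper":0.9},
  {"wx":0,"wy":0,"wz":0,"dx":0,"dy":0,"dz":0,"gripper":0.9},
])

```text
clock: 9.98
eef_pos: [473.2, -169.7, 151.5]
tool_rot: [[-0.003, 1.0, -0.017], [-0.0, -0.017, -1.0], [-1.0, -0.003, 0.001]]
wrist_force: [0.6, 0.0, -0.2]
finger_gap: 0.9
```

```bash
python3 r.py
```

```text
t 9.97 yaw -1.587 j6 1.09 Mz 0.045 F [ 0.6  0.  -0.2] p [ 473.2 -169.7  151.5] gap 0.900 tilt [-0.003 -0.   ]
```

Released with the knob at the rest. Now up and over to the −x side of the ball, with the fingers shut to act as a pusher.

>>> jog_arm([
  {"wx":0,"wy":0,"wz":0,"dx":-0.04,"dy":0,"dz":0,"gripper":0.9},
  {"wx":0,"wy":0,"wz":0,"dx":-0.045,"dy":0,"dz":0,"gripper":0.9},
  {"wx":0,"wy":0,"wz":0,"dx":0,"dy":-0.018,"dz":-0.05,"gripper":0},
  {"wx":0,"wy":0,"wz":0,"dx":0,"dy":-0.018,"dz":-0.05,"gripper":0},
  {"wx":0,"wy":0,"wz":0,"dx":0,"dy":0,"dz":0,"gripper":0},
])

```text
clock: 10.6
eef_pos: [438.5, -67.1, 239.3]
tool_rot: [[-0.002, 1.0, -0.018], [0.0, -0.018, -1.0], [-1.0, -0.002, -0.0]]
wrist_force: [0.2, -0.0, 0.3]
finger_gap: 0.264
```

Run:
```python
from h import *
plan([437,-67.7,108],-1.571,4)
a=np.load("top0.npy",allow_pickle=True).item(); c=capture("top"); d=capture("scene"); b=np.load("scene0.npy",allow_pickle=True).item()
f=lambda im,x,y,w:cv2.resize(im["image"][y-w:y+w,x-w:x+w,::-1],(300,300),interpolation=cv2.INTER_CUBIC)
cv2.imwrite("pics/chk.png",np.vstack([np.hstack([f(a,365,262,40),f(c,365,262,40)]),np.hstack([f(b,295,205,40),f(d,295,205,40)])]))
```

```text
t 10.6 p [438.5 -67.1 239.3] yaw -1.588 j [-0.32  0.19  1.72 -0.    1.24  1.26] F [ 0.2 -0.   0.3] M [-0.023 -0.053 -0.016] gap 0.264
wx -0.004 dx 0.0328 dy -0.0004 dz 0.0002
wx -0.004 dx 0.0328 dy -0.0004 dz 0.0002
wx -0.004 dx 0.0328 dy -0.0004 dz 0.0002
wx -0.004 dx 0.0328 dy -0.0004 dz 0.0002
```

View pics/chk.png

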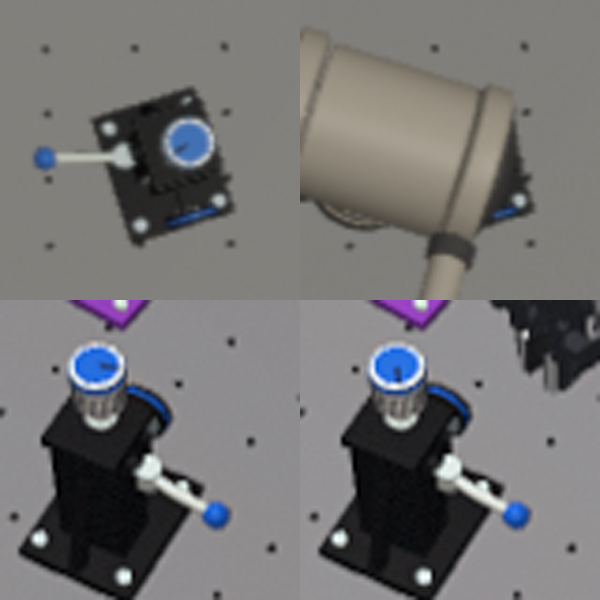

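Comparing before and after in the scene view, the knob's mark went from pointing right at (108,366) to pointing down at (398,375). That is roughly 70–80° clockwise and agrees with 3 net clicks (71°). The lever ball is unmoved at (516,515). Now the pusher goes down.

>>> jog_arm([
  {"wx":0,"wy":0,"wz":0,"dx":0.033,"dy":0,"dz":0,"gripper":0},
  {"wx":0,"wy":0,"wz":0,"dx":0.033,"dy":0,"dz":0,"gripper":0},
  {"wx":0,"wy":0,"wz":0,"dx":0.033,"dy":0,"dz":0,"gripper":0},
  {"wx":0,"wy":0,"wz":0,"dx":0.032,"dy":0,"dz":0,"gripper":0},
  {"wx":0,"wy":0,"wz":0,"dx":0,"dy":0,"dz":0,"gripper":0},
])

```text
clock: 11.32
eef_pos: [443.1, -76.0, 104.4]
tool_rot: [[0.001, 1.0, -0.025], [-0.003, -0.025, -1.0], [-1.0, 0.001, 0.003]]
wrist_force: [-0.2, -0.0, 0.3]
finger_gap: 0.005
```

Run:
```python
from h import *
plan([437,-67.7,108],-1.571,1)
piv=np.array([475,-171.3])+np.array([[np.cos(.317),-np.sin(.317)],[np.sin(.317),np.cos(.317)]])@[10,40]
s=monitor.read_state();p=s["eef_pos"][:2];y=ang(s["tool_rot"])
print(piv)
for f in np.deg2rad([91,82,73,64,55,46,39]):
    m=np.array([np.sin(f),-np.cos(f)]); q=piv+62*np.array([np.cos(f),np.sin(f)])-20*m
    z=np.array([np.cos(y),np.sin(y)]);yy=np.array([-z[1],z[0]]);d=q-p
    print(np.rad2deg(f),q.round(1),"dy %.4f dz %.4f wx %.3f"%(d@yy/1e3,d@z/1e3,y-(f-np.pi)))
    p=q;y=f-np.pi
```

```text
t 11.325 p [443.1 -76.  104.4] yaw -1.596 j [-0.34  0.36  1.9  -0.    0.88  1.26] F [-0.2 -0.   0.3] M [ 0.016 -0.012  0.005] gap 0.005
wx -0.025 dx -0.0036 dy -0.0063 dz -0.0082
[ 472.03305072 -130.17583178]
91.0 [451.  -68.5] dy 0.0077 dz -0.0077 wx -0.043
82.0 [460.9 -66. ] dy 0.0099 dz -0.0024 wx 0.157
73.0 [471. -65.] dy 0.0099 dz -0.0024 wx 0.157
64.0 [481.2 -65.7] dy 0.0099 dz -0.0024 wx 0.157
55.0 [491.2 -67.9] dy 0.0099 dz -0.0024 wx 0.157
46.0 [500.7 -71.7] dy 0.0099 dz -0.0024 wx 0.157
39.0 [507.6 -75.6] dy 0.0077 dz -0.0020 wx 0.122
```

>>> jog_arm([
  {"wx":-0.03,"wy":0,"wz":0,"dx":-0.003,"dy":0.0077,"dz":-0.0077,"gripper":0},
  {"wx":0.15,"wy":0,"wz":0,"dx":0,"dy":0.01,"dz":-0.0024,"gripper":0},
  {"wx":0.157,"wy":0,"wz":0,"dx":0,"dy":0.01,"dz":-0.0024,"gripper":0},
])

```text
clock: 11.7
eef_pos: [474.4, -66.0, 111.0]
tool_rot: [[0.005, 0.953, -0.304], [-0.004, -0.304, -0.953], [-1.0, 0.006, 0.003]]
wrist_force: [-0.7, -0.2, -0.1]
finger_gap: -0.0
```

```bash
cat > lev.py <<'E'
from h import *
piv=np.array([472,-130.2])
s=monitor.read_state();p=s["eef_pos"][:2];y=ang(s["tool_rot"])
plan([500,-70,108],-2,1)
f=y%(2*np.pi)-np.pi if y>0 else y+np.pi
for g in np.deg2rad([82,73,64,55,46,39,36]):
    m=np.array([np.sin(g),-np.cos(g)]); q=piv+62*np.array([np.cos(g),np.sin(g)])-20*m
    z=np.array([np.cos(y),np.sin(y)]);yy=np.array([-z[1],z[0]]);d=q-p
    if d@yy<0: continue
    w=(y-(g-np.pi)+np.pi)%(2*np.pi)-np.pi
    print(np.rad2deg(g),q.round(1),"dy %.4f dz %.4f wx %.3f"%(d@yy/1e3,d@z/1e3,w)); p=q;y=g-np.pi
E
python3 lev.py
```

```text
t 11.7 p [474.4 -66.  111. ] yaw -1.88 j [-0.3   0.4   1.82 -0.    0.92  1.59] F [-0.7 -0.2 -0.1] M [-0.04   0.235 -0.015] gap -0.0
wx 0.120 dx 0.0030 dy 0.0256 dz -0.0039
64.0 [481.2 -65.7] dy 0.0064 dz -0.0023 wx 0.145
55.0 [491.2 -67.9] dy 0.0099 dz -0.0024 wx 0.157
46.0 [500.7 -71.7] dy 0.0099 dz -0.0024 wx 0.157
39.0 [507.6 -75.6] dy 0.0077 dz -0.0020 wx 0.122
36.0 [510.4 -77.6] dy 0.0033 dz -0.0010 wx 0.052
```

Light contact on the ball (about 1 N). Carrying on along the arc.

>>> jog_arm([
  {"wx":0.145,"wy":0,"wz":0,"dx":0.001,"dy":0.0065,"dz":-0.0023,"gripper":0},
  {"wx":0.157,"wy":0,"wz":0,"dx":0.001,"dy":0.01,"dz":-0.0024,"gripper":0},
  {"wx":0.157,"wy":0,"wz":0,"dx":0,"dy":0.01,"dz":-0.0024,"gripper":0},
])

```text
clock: 12.08
eef_pos: [505.0, -71.5, 114.1]
tool_rot: [[0.011, 0.712, -0.703], [-0.006, -0.703, -0.712], [-1.0, 0.012, -0.003]]
wrist_force: [-0.9, 0.8, -0.9]
finger_gap: -0.003
```

```bash
python3 lev.py
```

```text
t 12.075 p [505.  -71.5 114.1] yaw -2.35 j [-0.29  0.44  1.74 -0.    0.96  2.06] F [-0.9  0.8 -0.9] M [ 0.145  0.181 -0.012] gap -0.003
wx -0.350 dx 0.0061 dy -0.0046 dz 0.0024
39.0 [507.6 -75.6] dy 0.0048 dz 0.0011 wx 0.111
36.0 [510.4 -77.6] dy 0.0033 dz -0.0010 wx 0.052
```

>>> jog_arm([
  {"wx":0.11,"wy":0,"wz":0,"dx":0.004,"dy":0.005,"dz":0.001,"gripper":0},
  {"wx":0.03,"wy":0,"wz":0,"dx":0.002,"dy":0.002,"dz":-0.001,"gripper":0},
])

```text
clock: 12.32
eef_pos: [511.1, -75.4, 111.5]
tool_rot: [[0.011, 0.604, -0.797], [-0.005, -0.797, -0.604], [-1.0, 0.01, -0.006]]
wrist_force: [-12.7, 6.8, 6.4]
finger_gap: -0.005
```

```bash
python3 lev.py
```

```text
t 12.325 p [511.1 -75.4 111.5] yaw -2.493 j [-0.29  0.45  1.72 -0.    0.96  2.2 ] F [-12.7   6.8   6.4] M [ 1.035  2.032 -0.01 ] gap -0.005
wx -0.493 dx 0.0035 dy -0.0110 dz 0.0056
36.0 [510.4 -77.6] dy 0.0013 dz 0.0018 wx 0.020
```

>>> jog_arm([
  {"wx":0,"wy":0,"wz":0,"dx":0.001,"dy":0.002,"dz":0,"gripper":0},
])

```text
clock: 12.45
eef_pos: [511.0, -75.2, 111.5]
tool_rot: [[0.007, 0.605, -0.796], [-0.002, -0.796, -0.605], [-1.0, 0.006, -0.005]]
wrist_force: [-7.5, 7.9, 3.3]
finger_gap: 0.001
```

```bash
python3 lev.py
```

```text
t 12.45 p [511.  -75.2 111.5] yaw -2.492 j [-0.29  0.45  1.72  0.    0.96  2.2 ] F [-7.5  7.9  3.3] M [ 1.143  1.218 -0.031] gap 0.001
wx -0.492 dx 0.0035 dy -0.0108 dz 0.0056
36.0 [510.4 -77.6] dy 0.0015 dz 0.0019 wx 0.021
```

The lever is at its end stop (about 14 N). Backing off along tool −y, then up and clear.

>>> jog_arm([
  {"wx":0,"wy":0,"wz":0,"dx":0,"dy":-0.012,"dz":0,"gripper":0},
  {"wx":0,"wy":0,"wz":0,"dx":0,"dy":-0.025,"dz":0,"gripper":0},
  {"wx":0,"wy":0,"wz":0,"dx":-0.05,"dy":0,"dz":0,"gripper":0},
  {"wx":0,"wy":0,"wz":0,"dx":-0.06,"dy":0,"dz":0,"gripper":0},
  {"wx":0,"wy":0,"wz":0,"dx":-0.03,"dy":0,"dz":0,"gripper":0},
])

```text
clock: 13.08
eef_pos: [487.8, -42.3, 259.0]
tool_rot: [[0.013, 0.61, -0.792], [-0.004, -0.792, -0.61], [-1.0, 0.011, -0.008]]
wrist_force: [1.1, 0.2, -0.8]
finger_gap: -0.0
```

>>> jog_arm([
  {"wx":0,"wy":0,"wz":0,"dx":0,"dy":-0.04,"dz":-0.04,"gripper":0},
  {"wx":0,"wy":0,"wz":0,"dx":0,"dy":-0.04,"dz":-0.04,"gripper":0},
  {"wx":0,"wy":0,"wz":0,"dx":0,"dy":-0.04,"dz":-0.04,"gripper":0},
  {"wx":0,"wy":0,"wz":0,"dx":0,"dy":0,"dz":0,"gripper":0},
])

```text
clock: 13.58
eef_pos: [513.3, 131.6, 268.0]
tool_rot: [[0.033, 0.61, -0.791], [-0.005, -0.792, -0.611], [-0.999, 0.024, -0.023]]
wrist_force: [0.4, 0.1, 0.2]
finger_gap: 0.0
```

Run:
```python
from h import *
plan([437,-67.7,108],-1.571,1)
c=capture("scene");T=capture("top");b=np.load("scene0.npy",allow_pickle=True).item()
hsv=cv2.cvtColor(c["image"][170:260,255:350],cv2.COLOR_RGB2HSV)
k,l,s,ce=cv2.connectedComponentsWithStats(cv2.inRange(hsv,(100,110,70),(125,255,255)))
for i in range(1,k):
    if s[i,4]>12:
        u,v=ce[i]+[255,170];q=ray(c,u,v,118);f=np.arctan2(q[1]+130.2,q[0]-472);print(s[i],u,v,q.round(1),"lever",round(np.pi/2+.317-f,2),"r",np.hypot(q[1]+130.2,q[0]-472).round(1))
cv2.imwrite("pics/end.png",np.hstack([cv2.resize(c["image"][:,:,::-1],(400,300)),cv2.resize(c["image"][155:245,235:355,::-1],(400,300),interpolation=cv2.INTER_CUBIC)]))
```

```text
t 13.575 p [513.3 131.6 268. ] yaw -2.484 j [ 0.11  0.31  1.47 -0.01  1.33  2.6 ] F [0.4 0.1 0.2] M [-0.062  0.006  0.02 ] gap 0.0
wx -0.913 dx 0.1600 dy 0.1112 dz 0.1822
[20  8 12  9 86] 280.06976744186045 181.90697674418604 [ 442.1 -213.1  118. ] lever 3.8 r 88.1
[19 16 14  4 15] 280.73333333333335 188.26666666666665 [ 454.8 -197.3  118. ] lever 3.71 r 69.3
[34 18 11  8 25] 293.96 190.56 [ 436.3 -168.2  118. ] lever 4.21 r 52.1
[32 56  8  7 46] 290.3478260869565 228.80434782608694 [522.4 -92.2 118. ] lever 1.24 r 63.2
```

View pics/end.png

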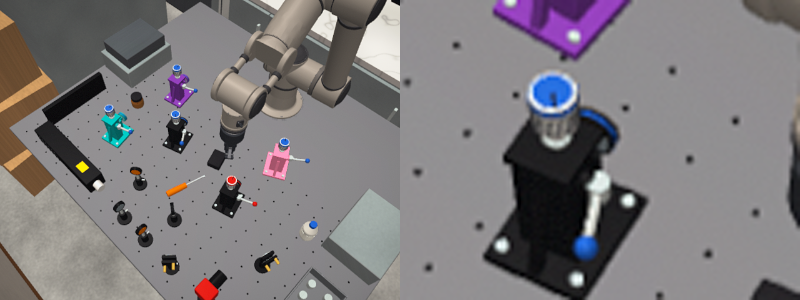

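The ball is now at crop (587,247), lever about 1.24 rad by measurement, which is the end of travel. The knob's mark is unchanged, pointing down at (553,97). The other items stand where they were and the gripper is clear. Handing in.

```bash
python3 -c "
from h import *
job_done()"
```

```text
the job is handed in; nothing more can be done
```

The blue stage is set 6 clicks up from its bottom stop and clamped, and the job was handed in at about 14 s of the 72 s allowed. `job_done` gives no verdict, so this rests on my own checks.

- **Winding down:** I wound the knob anticlockwise 3 clicks of about 0.41 rad each. At the stop the torque rose steadily to 0.52 N m, at about 0.11 rad past the rest; the strain limit is 0.25 rad.
- **Six clicks up:** I counted 6 clicks clockwise by the torque peaks and rests. The yaw agreed: count 3 landed back on the starting position. The knob's mark had turned roughly 70–80°, against 71° expected for 3 net clicks.
- **Lever:** I pushed it until it met its end stop at about 14 N. The picture afterwards puts it at about 1.24 rad. That is slightly over the 1.2 rad limit, within camera error.
- **Surroundings:** After the clamp the knob's mark had not moved. In the last picture the red stage and the other items looked undisturbed, checked by eye only. The gripper was clear of everything, with no force on it.

The first grip was about 4 mm off centre, so I redid it before turning the knob. No check failed.

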